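# Shut the loaded drying cabinet

### The arm

A 7-joint arm with a two-finger parallel gripper is mounted at the origin on a cart in front of the work surface, level with it; the furniture and walls round the work are solid. World frame = base frame: x ahead of the robot, y to its left, z up, the work surface at z = 0. Lengths are in m, angles in rad, forces in N, time in s.
With the tool pointing down it reaches from about 0.4 to 0.85 m from the base axis. Payload 10.4 kg.
Tool frame: the origin (TCP) lies on the centre line of the jaws, within the pads' length; the fingertips stand 14 mm ahead of it and the grasp point (between the pads) lies 5 mm behind it (manip.tip_reach is the distance from the TCP to the fingertips, in m); z points along the fingers, y is the line along which they close (so a half turn about z gives the same grasp; the last joint's range is limited). The gripper opens to 85 mm and grips with 20 to 120 N. Pads are 22 mm wide; open, the fingers measure 114 mm over their backs; the gripper's body (76 mm by 85 mm) begins 54 mm behind the grasp point. The pads swing forward as they close: fully open they stand 13 mm farther back than shut.
Start: joints at [-0.023, 0.332, -0.065, 1.46, 0.022, 1.35, -0.088], TCP at [0.625, 0, 0.245] pointing down, gripper open.
Joint ranges: [-2.6, 2.6], [-0.5, 2.12], [-1.47, 1.34], [0.16, 2.42], [-1.27, 4.41], [0.06, 2.06], [-2.6, 2.6]. Speed limits (rad/s): [2.22, 2.22, 2.79, 2.79, 3.14, 3.14, 3.14].

### API

Orientations are given as a unit quaternion [x, y, z, w].
In Python, from workcell import manip gives the robot as it stands.
- The arm moves only by the shell command python3 -m pendant 'ROWS' [FORCE]. ROWS is JSON, a list of rows, each a list of 7 numbers: the shift along the tool's x, y, z in units of 50 mm (1.0 is 50 mm), then the turn, a rotation vector about the tool's x, y, z in units of 8 degrees (1.0 is 8 degrees), then the opening, from -1 (shut) to 1 (fully open), so that 0 is half open. In form: [[dx, dy, dz, ax, ay, az, jaw], ...]. A call has exactly 10 rows; each row is the pose to reach, as a shift and turn from the pose commanded when the call began, along the tool's axes at that moment; what a row does not reach only later rows make up. A row lasts 1/8 s, in which the tool goes at most 62.5 mm and 10.7 degrees, less where a joint would pass 70% of its speed; a pose out of reach is approached as far as the arm can. A call with a gripper value outside its range is refused whole. The fingers move at their own pace and stop on an object; FORCE is the grip in N (left out, the last holds). Time passes only in rows, so rows that repeat a pose let the fingers close, or fill a call up. It gives the time, the measured TCP pose, the force, the opening and the grip force at its end, in the units of the state.
- manip.get_obs(): the state, without advancing time (a new reading comes with each control period).
- manip.camera(name): name is "scene" or "side" or "wrist"; returns (picture, depth): 480x640x3 uint8, red, green, blue; 480x640 float32, m along the optical axis (not along the pixel's ray), 0 where there is no reading.
- manip.get_calibration(name): a dict with "fx", "fy", "cx", "cy" (pixels), "xyz" and "orientation" of the camera in the world. Camera axes: x right, y up, looking along -z (the intrinsics and any distortion apply to the point x, -y, -z); pixel columns grow to the right and rows downward; lengths in m; the calibration is good to about 2 mm. The wrist camera is an equidistant fisheye: a pixel r from the principal point sees the ray r / f radians off the axis. A picture is of the moment at which its call begins: read the wrist's pose just before it. get_calibration takes no time and is no camera call; for the wrist camera it gives the pose at the moment of the call.
- manip.hand_in(): hands the job in; it is judged then, once.
Trained networks look in the newest picture that a camera, given by its name, has taken for a name from the list of things; names that differ only in an ending like _2 or _b are one class to them, and where a whole thing is asked for, a point or a joint stands for the part that bears it (a point fixed in the world has none). Each returns a list of dicts, best first, with "p" (0 to 1); they miss things now and then, are a little off and sometimes report something else, mostly with a low value. They report only what shows in the picture. A call takes as long as a camera call.
- manip.find_in(thing, camera): "box" ([left, top, right, bottom] in pixels, round what is visible of it).
- manip.trace(thing, camera): "pixels" (480x640 bool, what is visible of it) and "box" ([left, top, right, bottom] in pixels, round what is visible of it).
- manip.tip_of(thing, camera): "pixel" ([column, row] in pixels: a listed point, or the origin of a listed thing).
The state is a dict: "clock": time; "joint_pos": joint angles; "joint_velocities": joint speeds; "tau": joint torques, N m; "position": TCP position; "ee_rot": TCP orientation; "ft_force": force on the tool from outside, world axes, zero at the start; "torque": the same for the moment, N m; "grip_width": opening from 0.0 (shut) to 1.0 (fully open); "grasp_force": force on a finger pad.
Only numpy, scipy, OpenCV 4.12 (cv2) and the standard library are available. Lean on these libraries where they do the work, as an engineer would, in place of code of your own. Each camera call takes 0.05 s, during which the arm holds its last target. There are 200 camera calls.

### The job

Two small drying cabinets stand on the bench with their doors open. Push shut the door of the one that holds the white sample bottle until it seats on its catch and stays fully closed; leave the door of the empty cabinet open.

Things in the scene. Friction and masses are not known exactly. Their poses are not given: they have to be found in the camera images.
- sample_door (a joint): Door angle (rad) of the drying cabinet with the bottle in it: 0 shut, positive open, starts 0.6 to 1.1, stays where left. Upright hinge at the cabinet's right front edge seen from the robot; opens toward the robot, counter-clockwise from above. From about 0.12 rad a sprung ball catch inside resists (about 4 N at the free edge); below about 0.05 it pulls the door to its stop at 0 and keeps it.
- sample_door_hinge (a point): On that door's hinge axis, level with its top edge, 172 mm above the bench. Axes turn with the door: y along it from hinge to free edge, x square to it from outer to inner face, z up. Door: white frame round a clear window, 172 wide, 164 high, 14 thick; flat outer face 7 mm to the -x side. The cabinet behind it: fixed, 180 wide, 150 deep, 180 mm high, white with clear sides and roof.
- sample_door_edge (a point): Upper corner of that door at its free edge, on the outer face: 172 mm from the hinge axis along the door, 172 mm above the bench. Same axes as the hinge point. Only a small aluminium pull stands 11 mm proud of the outer face: 12 wide, 50 tall, centred 63 mm above the bench, 10 mm from the free edge.
- empty_door (a joint): Door angle (rad) of the empty cabinet, of the same make, that stands beside the other, to its left or right; 0 shut, positive open; starts 0.6 to 1.1. To be left open.

How it is judged:
At the end, for the whole second after the job is handed in: The door of the cabinet with the bottle is on its catch (within 0.03 rad, about 5 mm at the free edge, of fully shut) and the empty cabinet's door is still open by more than 0.4 rad (value of joint sample_door below 0.03 rad and value of joint empty_door above 0.4 rad); the robot touches nothing.
It also fails if it takes over 35 s, if anything falls off the work surface, if the arm or the gripper's body presses on something with over 40 N, if the wrist force passes 120 N, or if a joint passes its speed limit or range.

## Working session

There is one attempt and no reset: what is moved stays moved. The work goes in short steps, Python scripts to look and compute and a shell command to move; the robot and the scene stay as the last step left them, time stands still between calls to the robot, and variables do not carry over. Pictures are saved under pics/ and viewed, at most 10 in all, crops included, and the job is handed in when it is done.

```bash
mkdir -p pics; cat > h.py <<'E'
import numpy as np, cv2
from workcell import manip
from scipy.spatial.transform import Rotation as R
def world(cam,px,depth,cal=None):
    c=cal or manip.get_calibration(cam)
    u,v=int(round(px[0])),int(round(px[1]))
    p=depth[max(0,v-2):v+3,max(0,u-2):u+3]; p=p[p>0]
    d=np.median(p) if p.size else np.nan
    q=np.array([(px[0]-c['cx'])/c['fx'],-(px[1]-c['cy'])/c['fy'],-1])*d
    return R.from_quat(c['orientation']).apply(q)+c['xyz']
def ray_z(cam,px,z):
    c=manip.get_calibration(cam)
    r=R.from_quat(c['orientation']).apply([(px[0]-c['cx'])/c['fx'],-(px[1]-c['cy'])/c['fy'],-1])
    return np.array(c['xyz'])+r*(z-c['xyz'][2])/r[2]
E
python3 - <<'E'
from h import *
o=manip.get_obs(); print(o['position'],o['ee_rot'],o['clock'])
ims=[]
for cam in ('scene','side'):
    im,d=manip.camera(cam); ims.append(im); cv2.imwrite(f'pics/{cam}0.png',im[:,:,::-1]); np.save(f'{cam}.npy',d)
    c=manip.get_calibration(cam); print(cam,c)
    for t in ('sample_door_hinge','sample_door_edge'):
        for r in manip.tip_of(t,cam)[:3]: print(t,r['p'],r['pixel'],world(cam,r['pixel'],d),ray_z(cam,r['pixel'],.172))
    for t in ('sample_door','empty_door'):
        for r in manip.find_in(t,cam)[:3]: print(t,r['p'],r['box'])
E
```

```text
[6.24635345e-01 8.12257038e-06 2.44515321e-01] [ 7.07099522e-01  7.07113688e-01 -5.22184651e-04 -4.74574640e-04] 0.0
scene {'fx': 581.3183567244072, 'fy': 581.3183567244072, 'cx': 312.4524907472214, 'cy': 244.38484425158768, 'xyz': array([ 0.12381755, -0.5635573 ,  0.90582221]), 'orientation': array([ 0.31057287, -0.14201709, -0.36759579,  0.86501386])}
sample_door_hinge 0.59 [287.8, 199.7] [ 0.6230515  -0.04589318  0.16945615] [ 0.62132685 -0.0476815   0.172     ]
sample_door_edge 0.85 [190.6, 210.3] [0.56139584 0.18200811 0.01916473] [0.48596942 0.05349322 0.172     ]
sample_door 0.85 [194.7, 194.1, 296.5, 268.3]
empty_door 0.88 [299.6, 280.5, 408.8, 353.6]
side {'fx': 440.5400316594386, 'fy': 440.5400316594386, 'cx': 322.9910372012023, 'cy': 241.768783606226, 'xyz': array([ 0.17159254, -0.78626803,  0.54990023]), 'orientation': array([ 0.49002114, -0.142105  , -0.23524257,  0.82725231])}
sample_door_hinge 0.81 [321.2, 203.0] [ 0.63515567 -0.03757394  0.16488645] [ 0.62659084 -0.05140688  0.172     ]
sample_door_edge 0.61 [239.7, 199.6] [0.62361631 0.4265583  0.00564179] [0.48545058 0.05584541 0.172     ]
sample_door 0.84 [241.9, 194.0, 322.0, 265.9]
empty_door 0.59 [297.5, 249.1, 402.0, 338.6]
```

View pics/scene0.png

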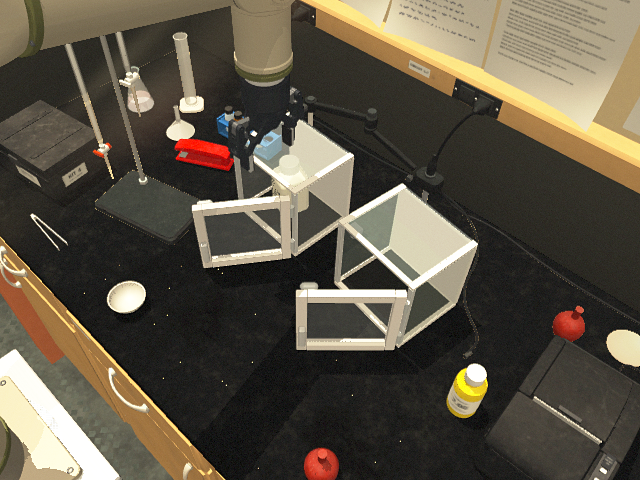

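View pics/side0.png

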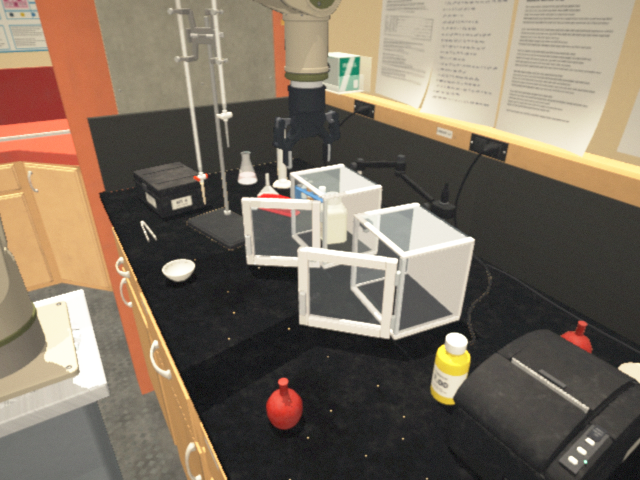

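The bottle shows in the left (farther) cabinet at scene px (290,180). Its door runs from hinge (288,200) to edge (191,210), and the two cameras agree to about 5 mm on that, with length 0.172. The empty cabinet's door spans (299,290) to (406,291).

```bash
python3 - <<'E'
from h import *
for n,p,z in [('S hinge',(287.8,199.7),.172),('S rear right',(353,157),.18),('S rear left',(300,122),.18),
  ('E edge',(299,291),.172),('E hinge',(406,291),.172),('E front left',(337,222),.18),('E rear left',(403,187),.18),('E rear right',(475,243),.18),('E front right',(412,287),.18)]:
    print(n,ray_z('scene',p,z).round(3))
H=np.array([.624,-.0495]);E=np.array([.4857,.0547]);d=E-H;print(np.hypot(*d),np.degrees(np.arctan2(d[1],d[0])))
E
```

```text
S hinge [ 0.621 -0.048  0.172]
S rear right [ 0.78  -0.061  0.18 ]
S rear left [0.784 0.081 0.18 ]
E edge [ 0.495 -0.199  0.172]
E hinge [ 0.611 -0.318  0.172]
E front left [ 0.637 -0.149  0.18 ]
E rear left [ 0.782 -0.177  0.18 ]
E rear right [ 0.762 -0.342  0.18 ]
E front right [ 0.618 -0.322  0.18 ]
0.17316041695491494 143.00436684211925
```

```bash
python3 -m pendant '[[-0.2,-1.0,0,0,0,0,-1],[-0.4,-2.0,0,0,0,0,-1],[-0.5,-2.8,0,0,0,0,-1],[-0.5,-2.9,0,0,0,0,-1],[-0.5,-2.9,0,0,0,0,-1],[-0.5,-2.9,0.5,0,0,0,-1],[-0.5,-2.9,1.0,0,0,0,-1],[-0.5,-2.9,1.5,0,0,0,-1],[-0.5,-2.9,2.0,0,0,0,-1],[-0.5,-2.9,2.0,0,0,0,-1]]'
python3 - <<'E'
from h import *
im,d=manip.camera('scene'); cv2.imwrite('pics/s1.png',im[100:380,120:500,::-1].repeat(2,0).repeat(2,1))
E
```

```text
clock: 1.75
position: [0.4797, -0.0247, 0.1436]
ee_rot: [0.707, 0.707, -0.001, -0.001]
ft_force: [-0.2, 0.5, 0.7]
grip_width: -0.003
grasp_force: 0.0
```

View pics/s1.png

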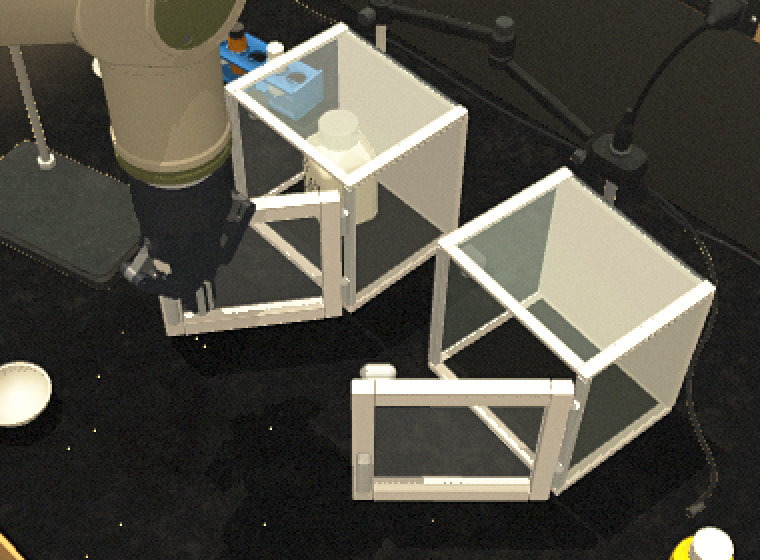

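The closed fingers stand in front of the door's outer face near its free edge, at crop px (200,300). Next I push along the arc and stop short of the catch.

```bash
python3 -m pendant '[[0.4,0.15,0,0,0,0,-1],[0.75,0.3,0,0,0,0,-1],[1.05,0.5,0,0,0,0,-1],[1.35,0.75,0,0,0,0,-1],[1.65,1.0,0,0,0,0,-1],[1.8,1.2,0,0,0,0,-1],[1.95,1.4,0,0,0,0,-1],[2.07,1.62,0,0,0,0,-1],[2.15,1.8,0,0,0,0,-1],[2.15,1.8,0,0,0,0,-1]]'
python3 - <<'E'
from h import *
im,d=manip.camera('scene'); cv2.imwrite('pics/s2.png',im[100:380,120:500,::-1].repeat(2,0).repeat(2,1))
for t in ('sample_door_hinge','sample_door_edge'):
    for r in manip.tip_of(t,'scene')[:2]: print(t,r['p'],r['pixel'],ray_z('scene',r['pixel'],.172))
print(ray_z('scene',(234,144),.18))
E
```

```text
clock: 3.05
position: [0.5704, 0.0828, 0.1451]
ee_rot: [0.707, 0.707, 0.0, -0.0]
ft_force: [-0.9, 0.9, -0.4]
grip_width: -0.006
grasp_force: 0.0
sample_door_hinge 0.57 [289.4, 197.2] [ 0.62764229 -0.04533319  0.172     ]
[0.64818215 0.12372082 0.18      ]
```

View pics/s2.png

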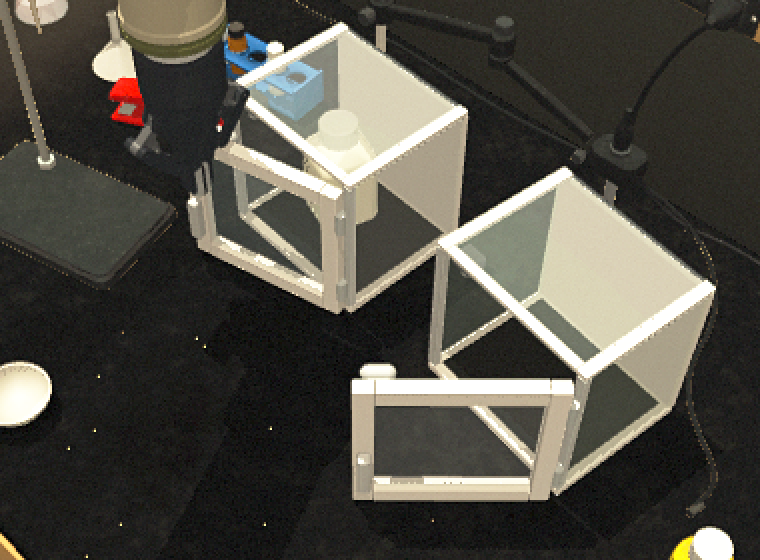

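```bash
python3 - <<'E'
from h import *
c=manip.get_calibration('scene')
def proj(p):
    q=R.from_quat(c['orientation']).inv().apply(np.array(p)-c['xyz']); u=c['cx']+c['fx']*q[0]/-q[2]; v=c['cy']-c['fy']*q[1]/-q[2]
    return (round((u-120)*2),round((v-100)*2))
print('tip',proj([.5704,.0828,.131]))
H=np.array([.625,-.048])
for f in (120,115,110,105,100,95,90):
    a=np.radians(f);e=H+.172*np.array([np.cos(a),np.sin(a)])-.007*np.array([np.sin(a),-np.cos(a)]); print(f,e.round(3),proj([*e,.172]),proj([*e,.008]))
im,d=manip.camera('scene'); cv2.imwrite('pics/s3.png',cv2.resize(im[130:250,170:330,::-1],None,fx=5,fy=5,interpolation=cv2.INTER_CUBIC))
E
```

```text
tip (199, 188)
120 [0.533 0.097] (151, 168) (174, 286)
115 [0.546 0.105] (157, 157) (179, 275)
110 [0.56  0.111] (165, 146) (185, 264)
105 [0.574 0.116] (173, 136) (193, 254)
100 [0.588 0.12 ] (183, 127) (201, 245)
95 [0.603 0.123] (193, 118) (210, 236)
90 [0.618 0.124] (204, 109) (220, 228)
```

View pics/s3.png

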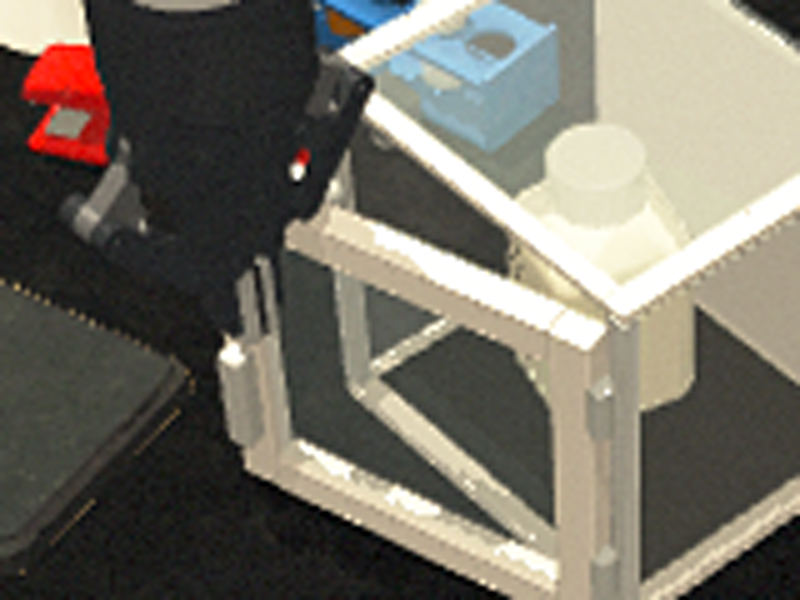

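Fingers rest on the outer face at the free edge above the pull, and the door stands about 17° open. Now a slow push through the catch.

```bash
python3 -m pendant '[[0.04,0.1,0,0,0,0,-1],[0.08,0.2,0,0,0,0,-1],[0.1,0.3,0,0,0,0,-1],[0.12,0.4,0,0,0,0,-1],[0.14,0.5,0,0,0,0,-1],[0.16,0.6,0,0,0,0,-1],[0.18,0.7,0,0,0,0,-1],[0.2,0.76,0,0,0,0,-1],[0.2,0.8,0,0,0,0,-1],[0.2,0.8,0,0,0,0,-1]]'
python3 - <<'E'
from h import *
im,d=manip.camera('scene'); cv2.imwrite('pics/s4.png',cv2.resize(im[130:250,170:330,::-1],None,fx=5,fy=5,interpolation=cv2.INTER_CUBIC))
E
```

```text
clock: 4.5
position: [0.6102, 0.093, 0.1452]
ee_rot: [0.707, 0.707, 0.0, -0.0]
ft_force: [0.9, -0.1, -0.1]
grip_width: -0.003
grasp_force: 0.0
```

View pics/s4.png

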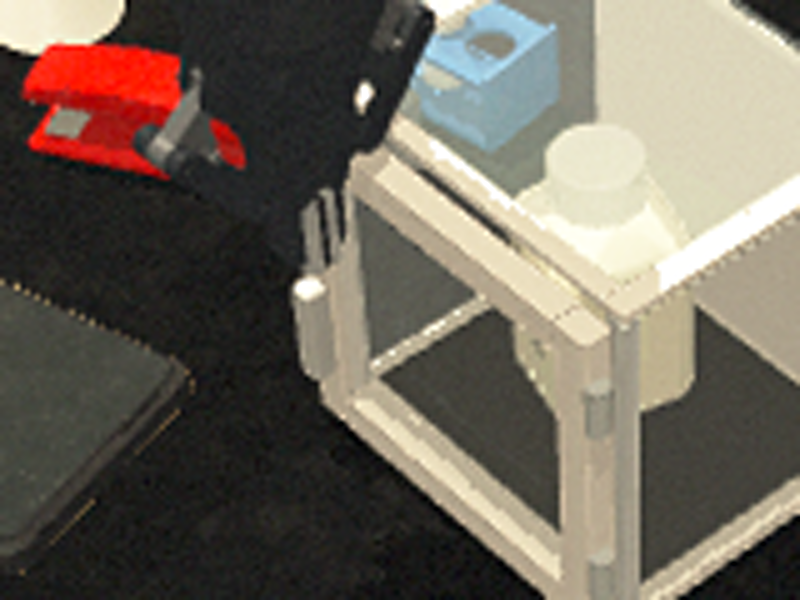

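The door is nearly shut, with a thin dark gap at the top near (450,190), and no force shows. I push further in small steps.

```bash
python3 -m pendant '[[0,0.03,0,0,0,0,-1],[0,0.06,0,0,0,0,-1],[0,0.09,0,0,0,0,-1],[0,0.12,0,0,0,0,-1],[0,0.15,0,0,0,0,-1],[0,0.17,0,0,0,0,-1],[0,0.2,0,0,0,0,-1],[0,0.2,0,0,0,0,-1],[0,0.2,0,0,0,0,-1],[0,0.2,0,0,0,0,-1]]'
```

```text
clock: 5.8
position: [0.6129, 0.0929, 0.1449]
ee_rot: [0.707, 0.707, -0.006, -0.005]
ft_force: [-46.4, -2.8, 26.2]
grip_width: -0.003
grasp_force: 16.2
```

46 N means it is on something solid. I back off and look.

```bash
python3 -m pendant '[[0,-0.2,0,0,0,0,-1],[0,-0.5,0,0,0,0,-1],[0,-1.0,0,0,0,0,-1],[0,-1.6,0,0,0,0,-1],[0,-2.2,0,0,0,0,-1],[0,-2.5,0,0,0,0,-1],[0,-2.5,0,0,0,0,-1],[0,-2.5,0,0,0,0,-1],[0,-2.5,0,0,0,0,-1],[0,-2.5,0,0,0,0,-1]]'
python3 - <<'E'
from h import *
im,d=manip.camera('scene'); cv2.imwrite('pics/s5.png',cv2.resize(im[130:250,170:330,::-1],None,fx=5,fy=5,interpolation=cv2.INTER_CUBIC))
for t in ('sample_door_hinge','sample_door_edge'):
    for r in manip.tip_of(t,'scene')[:2]: print(t,r['p'],r['pixel'],ray_z('scene',r['pixel'],.172))
E
```

```text
clock: 7.05
position: [0.4954, 0.0925, 0.1452]
ee_rot: [0.707, 0.707, -0.0, -0.0]
ft_force: [-0.1, 0.3, 1.1]
grip_width: 0.002
grasp_force: 0.0
sample_door_hinge 0.56 [288.6, 198.0] [ 0.62526001 -0.0457253   0.172     ]
sample_door_edge 0.84 [227.4, 149.5] [0.63459539 0.12821189 0.172     ]
```

View pics/s5.png

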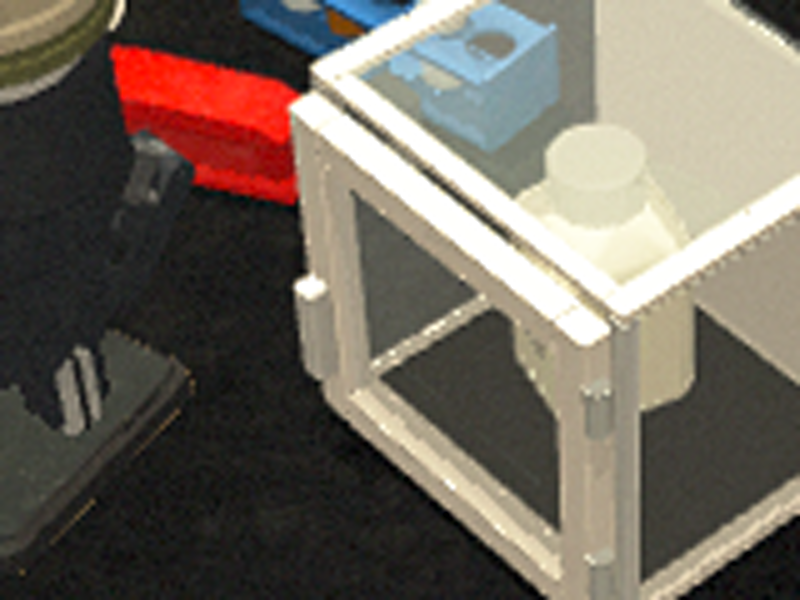

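The door now looks seated, but I'll check the angle numerically: the door edge line against the cabinet's front edge line.

```bash
python3 - <<'E'
from h import *
def cv(p): return (p[0]/5+170,p[1]/5+130)
def line(a,b,z):
    A,B=ray_z('scene',cv(a),z),ray_z('scene',cv(b),z); d=A-B; return A.round(4),B.round(4),np.hypot(*d[:2]).round(3),np.degrees(np.arctan2(d[1],d[0])).round(2)
print('roof front outer',line((313,70),(622,320),.18))
print('door top outer',line((293,108),(580,347),.172))
print('roof right side',line((800,192),(622,320),.18))
im,d=manip.camera('scene'); c=manip.get_calibration('scene')
cv2.imwrite('pics/s6.png',im[:,:,::-1])
r=manip.trace('sample_door','scene')[0]; print(r['p'],r['box'])
m=cv2.erode(r['pixels'].astype(np.uint8),np.ones((3,3)))>0
v,u=np.nonzero(m&(d>0)); z=d[v,u]
P=R.from_quat(c['orientation']).apply(np.c_[(u-c['cx'])/c['fx']*z,-(v-c['cy'])/c['fy']*z,-z])+c['xyz']
g=np.array([.997,-.08]);s=P[:,:2]@g; s0=np.array([.625,-.046])@g
k=(abs(s-s0)<.03)&(P[:,2]>.02)&(P[:,2]<.168)
for _ in range(6):
    A=np.c_[P[k,1],P[k,2],np.ones(k.sum())]; f=np.linalg.lstsq(A,P[k,0],rcond=None)[0]
    e=P[:,0]-np.c_[P[:,1:],np.ones(len(P))]@f; k=(abs(e)<.004)&(P[:,2]<.168)&(P[:,2]>.02)
print('door plane yaw',90-np.degrees(np.arctan(f[0])),f,k.sum(),len(k))
# right-wall-plane of cabinet, from depth
u,v=np.meshgrid(np.arange(299,345),np.arange(170,245)); u,v=u.ravel(),v.ravel();z=d[v,u]
P=R.from_quat(c['orientation']).apply(np.c_[(u-c['cx'])/c['fx']*z,-(v-c['cy'])/c['fy']*z,-z])+c['xyz']
k=(abs(P[:,1]+.06)<.03)&(P[:,0]>.645)&(P[:,2]>.02)
for _ in range(6):
    f=np.linalg.lstsq(np.c_[P[k,0],np.ones(k.sum())],P[k,1],rcond=None)[0]; k=(abs(P[:,1]-P[:,0]*f[0]-f[1])<.004)&(P[:,2]>.02)
print('side wall yaw+90',90+np.degrees(np.arctan(f[0])),k.sum())
E
```

```text
roof front outer (array([0.6463, 0.1256, 0.18  ]), array([ 0.6339, -0.0517,  0.18  ]), np.float64(0.178), np.float64(85.98))
door top outer (array([0.6322, 0.1221, 0.172 ]), array([ 0.6196, -0.0449,  0.172 ]), np.float64(0.167), np.float64(85.68))
roof right side (array([ 0.7263, -0.0517,  0.18  ]), array([ 0.6339, -0.0517,  0.18  ]), np.float64(0.092), np.float64(-0.02))
0.91 [232.5, 145.2, 295.3, 256.2]
door plane yaw 85.71856475900167 [ 0.07486454 -0.0191357   0.6293969 ] 2601 3578
side wall yaw+90 86.44390156728186 2571
```

Door yaw is 85.7° and the cabinet front is 86.0–86.4°, so the door is shut on its stop. The arm is clear, and the empty door was never approached.

```bash
python3 -c "
from workcell import manip
print(manip.hand_in())"
```

```text
the job is handed in; nothing more can be done
None
```

I pushed the door of the cabinet with the bottle shut (within about 1° of the cabinet front by camera), left the empty cabinet's door open, and handed in with the arm clear; the one doubt is a brief 46 N wrist-force reading on the last push, and if the gripper's body took that load it would break the 40 N limit.

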